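Load the grinding jar into the bench mill and shut its guard

ROBOT

A 7-joint arm with a two-finger parallel gripper is mounted at the origin on the work surface. World frame = base frame: x ahead of the robot, y to its left, z up, the work surface at z = 0. Lengths are in m, angles in rad, forces in N, time in s.
With the tool pointing down it reaches from about 0.35 to 0.9 m from the base axis. Payload 8.1 kg.
Tool frame: the origin (TCP) lies at the centre of the arm's flange, where the gripper is bolted on; the fingertips stand 178 mm ahead of it and the grasp point (between the pads) lies 159 mm ahead of it; z points along the fingers, y is the direction in which the jaws open and shut (so a half turn about z gives the same grasp; the last joint's range is limited). The gripper opens to 92 mm and grips with 3 to 60 N. Pads are 19 mm wide; open, the fingers measure 130 mm over their backs; the gripper's body (75 mm by 190 mm) begins 47 mm behind the grasp point.
Start: joints at [-1.221, 0.434, 0.025, 1.573, -0.012, 1.134, -0.075], TCP at [0.273, 0.562, 0.405] pointing down, gripper open.
Joint ranges: [-2.62, 2.62], [-0.44, 2.09], [-1.27, 1.32], [0.08, 2.57], [-1.32, 4.46], [0.12, 2], [-2.74, 2.74]. Speed limits (rad/s): [2.22, 2.22, 3.01, 3.01, 3.14, 3.14, 3.14].

INTERFACE

Orientations are given as a rotation vector (axis times angle).
In Python, from cell import arm gives the robot as it stands. The module is installed in compiled form; this text tells all that it offers.
- The arm moves only by the tool move_arm, never from a script. Its argument "steps" is a list of rows, each a list of 4 numbers: the shift along the tool's x, y, z in mm, then the turn about the tool's z in rad. In form: [[x, y, z, twist], ...]. A call has 1 to 20 rows; each row is the pose to reach, as a shift and turn from the pose commanded when the call began, along the tool's axes at that moment; what a row does not reach only later rows make up. A row lasts 1/8 s, in which the tool goes at most 62.5 mm and 10.7 degrees, less where a joint would pass 70% of its speed; a pose out of reach is approached as far as the arm can. A call with a gripper value outside its range is refused whole. "grip" is the finger opening in mm, from 0 to 91.8, set as the call begins (left out, the last holds). The fingers move at their own pace and stop on an object; "grip_force" is the grip in N (left out, the last holds). Time passes only in rows, so rows that repeat a pose let the fingers close. It gives the time, the measured TCP pose, the force and the opening at its end, in the units of the state.
- arm.observe(): the state, without advancing time (a new reading comes with each control period).
- arm.get_image(name): name is "side" or "top" or "wrist"; returns the picture (384x512x3 uint8, red, green, blue); there is no depth.
- arm.camera_info(name): a dict with "mtx" (3x3 intrinsics, pixels), "pose" (4x4, takes a point from camera to world coordinates); the wrist camera has in their place "T_tool_cam" (4x4, takes a point from camera to tool coordinates, whose origin is the TCP and whose axes are the flange's). Camera axes: x right, y down, z forward; pixel columns grow to the right and rows downward; lengths in m; the calibration is good to about 2 mm. A picture is of the moment at which its call begins: read the wrist's pose just before it. camera_info takes no time and is no camera call.
- arm.sign_off(): hands the job in, once; it reports no verdict.
The state is a dict: "clock": time; "joints": joint angles; "dq": joint speeds; "joint_efforts": joint torques, N m; "position": TCP position; "ee_rot": TCP orientation; "force": force on the tool from outside, world axes, zero at the start; "ft_torque": the same for the moment, N m; "width": opening from 0.0 (shut) to 1.0 (fully open).
Only numpy, scipy, OpenCV 4.12 (cv2) and the standard library are available. Lean on these libraries where they do the work, as an engineer would, in place of code of your own. Each camera call takes 0.05 s, during which the arm holds its last target.

TASK

Swing the bench mill's clear guard right back, then take the longer of the two steel grinding jars and clamp it in the sloping cradle, cap end uphill: press its plain end against the spring pusher until that goes no further, lower the jar into the V supports below the fixed stop and let go, so that the spring holds it against the stop. Then lower the guard, without slamming it, until it is fully shut. Leave the other jar and the rest of the glassware and tools where they are.

Things in the scene. Friction and masses are not known exactly. Their poses are not given: they have to be found in the camera images.
- deck: Steel deck, 215 x 200 mm, on top of the mill, a white wedge-shaped housing fixed to the bench. Inclined 30 degrees, rising away from the robot. Origin: centre of its top face, 100 mm above the bench. Axes (the 'deck frame'): x uphill along the slope, y level, to the left seen looking uphill, z square out of the deck.
- cradle (a point): Where the middle of the clamped long jar belongs: deck frame x 0, y 0, z 45 mm (axes as the deck's). The jar lies along x on two black V supports, each 14 mm long, at x = -27 and +27 mm. To get in, hold the jar parallel to the deck with its axis at z = 71 mm, push it downhill to the pusher's hard stop (middle at x = -5 mm), lower it square to the deck to z = 45 mm.
- stop_face (a point): Fixed stop at the uphill end of the cradle: a steel block 50 mm wide, 14 mm thick. This point is the middle of its downhill face's top edge: deck frame x +55, y 0, z 44 mm. A jar held with its axis at z = 71 mm passes over it; a clamped jar's cap end bears on it.
- pusher (a joint): Travel of the spring pusher at the cradle's low end, an upright steel plate 44 mm wide; its uphill face, from z = 20 to 85 mm in the deck frame, meets the jar's plain end. 0 = relaxed (face at x = -44 mm), grows downhill to 0.016 m (hard stop, x = -60 mm). Spring 6 N at 0, 10.8 N at the hard stop. Reads 0.011 with the long jar clamped. A fixed block 60 mm high stands behind it.
- guard (a joint): Angle of the guard, a clear hood 200 mm along the slope, 165 mm wide, its top 97.5 mm above the deck when shut. Hinged along its left edge on a line along the deck's x at y = +85, z = +20 mm in the deck frame. 0 = shut; grows as the right edge swings up and over to the left, to 1.7 rad (stop). Stiff hinge, about 0.5 N m friction: it stays where it is left. 0.35 kg.
- guard_bar (a point): Middle of the guard's handle, a round steel bar 12 mm thick and 120 mm long along the deck's x axis, 62 mm out from the guard's free edge on arms at its ends. Guard shut: y = -140, z = +75 mm in the deck frame, beyond the deck's right edge with nothing under it; 232 mm from the hinge line.
- jar_long_mid (a point): Centre (mid length, on the axis) of the long grinding jar: steel cylinder 110 mm long, 44 mm diameter for 90 mm, then a darker cap 36 mm in diameter and 20 mm long; 0.3 to 0.55 kg. Own x axis towards the cap. Lies level on a black rest with V supports 27 mm either side of its middle, axis 45 mm above the bench, free to be gripped across its middle.
- jar_long_cap (a point): Centre of the long jar's cap end face, 55 mm from the middle.
- jar_short_mid (a point): Centre of the short jar, same kind but 82 mm long, on an identical rest. Not to be used.
- beaker_mid (a point): Bystander: glass beaker, 70 mm diameter, 95 mm high; point 50 mm up.
- flask_mid (a point): Bystander: long-necked glass flask, 76 mm diameter, 155 mm high; point 50 mm up.
- amber_jar_mid (a point): Bystander: amber glass jar with a black lid, 68 mm diameter, 100 mm high; point 50 mm up.
- spatula_grip (a point): Bystander: steel spatula 160 mm long lying flat on the bench; point on its handle.
Things that resemble listed ones, but are neither listed nor needed, are in the scene too. Leave any pink or turquoise look-alike of the part that bears jar_long_mid alone.

How it is judged:
On the way, in this order (a step that is already met when the one before it is completed fails the run):
1. the guard is swung right back (past 1.3 rad) with the long jar still on its rest (value of joint guard above 1.3 rad and distance of jar_long_mid from where it was at the start of the episode below 0.03 m), for 0.2 s.
2. the long jar is clamped in the cradle by the spring, cap uphill, and let go, with the guard still open (x of jar_long_mid in the frame of deck between -0.004 and 0.004 m and y of jar_long_mid in the frame of deck between -0.004 and 0.004 m and z of jar_long_mid in the frame of deck between 0.04 and 0.049 m and x of jar_long_cap in the frame of deck above 0.049 m and value of joint pusher between 0.007 and 0.0145 m and value of joint guard above 0.8 rad and contact force between the fingers and jar_long below 0.3 N), for 0.3 s.
At the end, for the whole second after the job is handed in: The long jar lies clamped in the cradle, cap uphill: its middle within 4 mm of the clamped position along and across the slope and 5 mm below to 4 mm above in height, the pusher held 7 to 14.5 mm back by it, at rest; the guard is shut to within 0.03 rad (about 6 mm at its edge) (x of jar_long_mid in the frame of deck between -0.004 and 0.004 m and y of jar_long_mid in the frame of deck between -0.004 and 0.004 m and z of jar_long_mid in the frame of deck between 0.04 and 0.049 m and x of jar_long_cap in the frame of deck above 0.049 m and value of joint pusher between 0.007 and 0.0145 m and value of joint guard below 0.03 rad and linear speed of jar_long below 0.02 m/s); the robot touches nothing.
It fails at once if the guard is slammed (closing faster than 2.5 rad/s) (velocity of joint guard below -2.5 rad/s).
It fails at once if the short jar or another bystander (beaker, flask, amber jar, spatula) is moved more than 30 mm (distance of any of jar_short_mid, beaker_mid, flask_mid, amber_jar_mid, spatula_grip from where it was at the start of the episode above 0.03 m).
It also fails if it takes over 72 s, if anything falls off the work surface, if the arm or the gripper's body presses on something with over 40 N, if the wrist force passes 120 N, or if a joint passes its speed limit or range.

## Working session

There is one attempt and no reset: what is moved stays moved. The work goes in short steps, Python scripts to look and compute and a tool call to move; the robot and the scene stay as the last step left them, time stands still between calls to the robot, and variables do not carry over. Pictures are saved under pics/ and viewed, and the job is handed in when it is done.

Besides the shell and the picture viewer there is one more tool, called after "Call:" as name(argument=value, ...), one argument or row to a line, values as JSON. move_arm: Moves the arm, as the interface text tells. Its arguments: {"type":"object","properties":{"steps":{"type":"array"},"grip":{"type":"number"},"grip_force":{"type":"number"}},"required":["steps"]}

```bash
mkdir -p pics; ls; python3 - <<'E'
from cell import arm
import cv2,numpy as np
np.set_printoptions(precision=4,suppress=True)
print(arm.observe())
for n in("side","top","wrist"):
    print(n,arm.camera_info(n))
    cv2.imwrite(f"pics/{n}0.png",arm.get_image(n)[:,:,::-1])
E
```

```text
pics
{'clock': 0.0, 'joints': array([-1.2206,  0.4352,  0.025 ,  1.5741, -0.0116,  1.134 , -0.0751]), 'dq': array([-0.0001,  0.0003, -0.0012,  0.0003,  0.001 ,  0.0007,  0.0002]), 'joint_efforts': array([ -0.0001, -66.7845,   0.9848, -31.4468,  -0.0608,   0.0428,
         0.0002]), 'position': array([0.2733, 0.5618, 0.404 ]), 'ee_rot': array([-0.7052, -3.0612,  0.0024]), 'force': array([ 0.7111,  0.6701, -0.4075]), 'ft_torque': array([ 0.0336, -0.0407, -0.0236]), 'width': 1.0009313713213424}
side {'mtx': array([[418.4581,   0.    , 248.6692],
       [  0.    , 418.4581, 189.5421],
       [  0.    ,   0.    ,   1.    ]]), 'pose': array([[ 0.9238, -0.1954,  0.3292,  0.0123],
       [-0.3828, -0.4854,  0.786 , -1.2736],
       [ 0.0062, -0.8521, -0.5233,  0.9796],
       [ 0.    ,  0.    ,  0.    ,  1.    ]])}
top {'mtx': array([[384.0317,   0.    , 255.8193],
       [  0.    , 384.0317, 197.5576],
       [  0.    ,   0.    ,   1.    ]]), 'pose': array([[-0.0187, -0.9779,  0.2081,  0.2452],
       [-0.9998,  0.0175, -0.0075,  0.0066],
       [ 0.0037, -0.2082, -0.9781,  1.5655],
       [ 0.    ,  0.    ,  0.    ,  1.    ]])}
wrist {'mtx': array([[301.3444,   0.    , 253.539 ],
       [  0.    , 301.3444, 192.1013],
       [  0.    ,   0.    ,   1.    ]]), 'T_tool_cam': array([[ 0.0017, -0.9677, -0.2522,  0.0675],
       [ 1.    ,  0.0019, -0.0007, -0.0017],
       [ 0.0012, -0.2522,  0.9677,  0.0184],
       [ 0.    ,  0.    ,  0.    ,  1.    ]])}
```

View pics/side0.png

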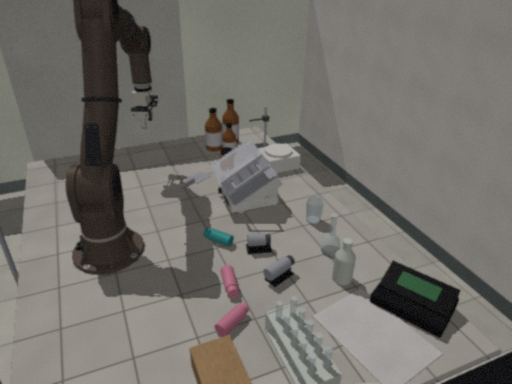

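View pics/top0.png

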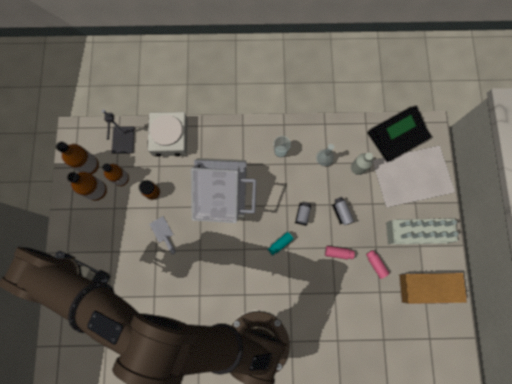

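View pics/wrist0.png

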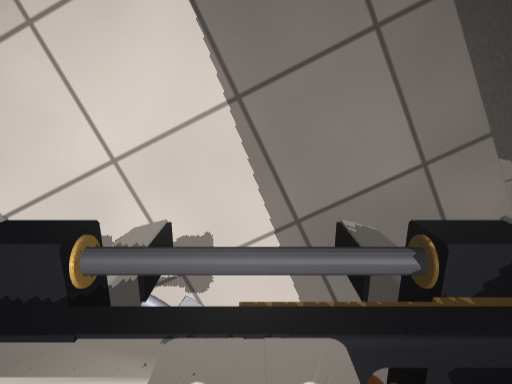

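```bash
python3 - <<'E'
import cv2
t=cv2.imread("pics/top0.png"); s=cv2.imread("pics/side0.png")
cv2.imwrite("pics/t1.png",cv2.resize(t[145:240,170:290],None,fx=6,fy=6,interpolation=cv2.INTER_CUBIC))
cv2.imwrite("pics/t2.png",cv2.resize(t[180:270,260:380],None,fx=6,fy=6,interpolation=cv2.INTER_CUBIC))
cv2.imwrite("pics/s1.png",cv2.resize(s[130:300,180:310],None,fx=4,fy=3.5,interpolation=cv2.INTER_CUBIC))
E
```

```text
(no output)
```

View pics/t1.png

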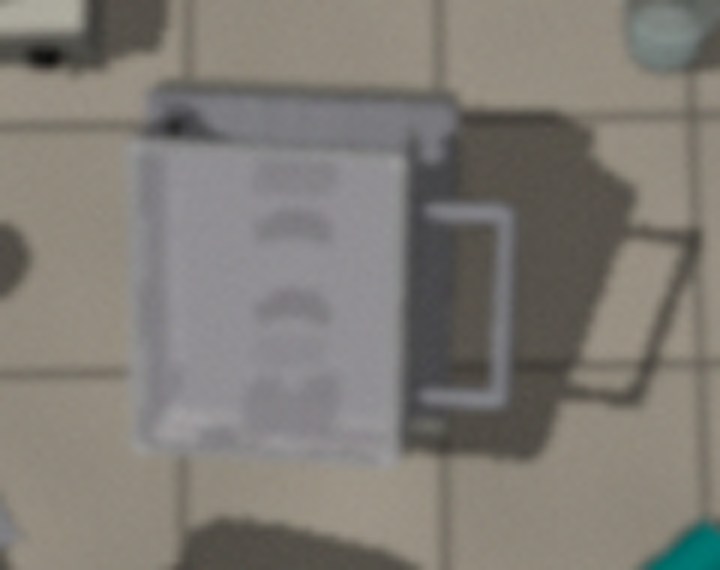

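View pics/t2.png

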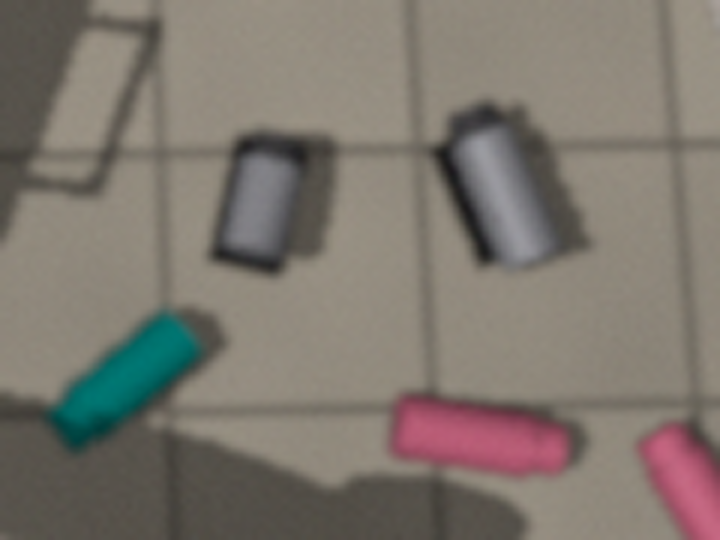

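View pics/s1.png

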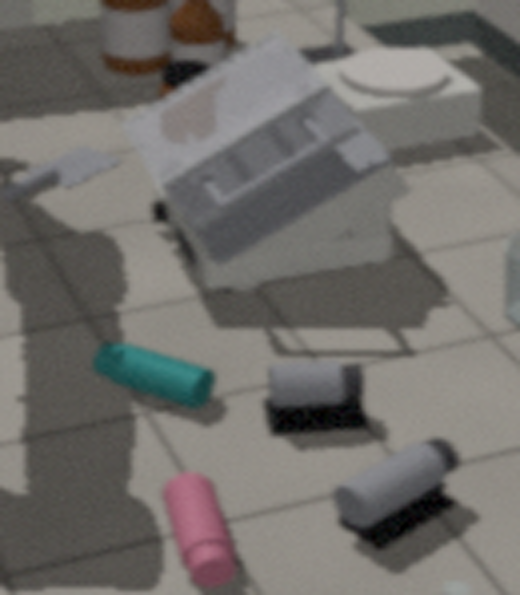

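```bash
cat > h.py <<'E'
import numpy as np, cv2
from scipy.spatial.transform import Rotation as R
from scipy.optimize import least_squares
from cell import arm
np.set_printoptions(precision=4,suppress=True)
def proj(cam,P):
    c=arm.camera_info(cam); K=c["mtx"]
    if "pose" in c: T=c["pose"]
    else:
        o=arm.observe(); A=np.eye(4);A[:3,:3]=R.from_rotvec(o["ee_rot"]).as_matrix();A[:3,3]=o["position"]
        T=A@c["T_tool_cam"]
    P=np.atleast_2d(P); q=(P-T[:3,3])@T[:3,:3]; q=q@K.T
    return q[:,:2]/q[:,2:]
def back(cam,uv,z):
    c=arm.camera_info(cam); K=c["mtx"]
    if "pose" in c: T=c["pose"]
    else:
        o=arm.observe(); A=np.eye(4);A[:3,:3]=R.from_rotvec(o["ee_rot"]).as_matrix();A[:3,3]=o["position"]
        T=A@c["T_tool_cam"]
    d=T[:3,:3]@np.linalg.inv(K)@np.array([*uv,1.]); return T[:3,3]+d*(z-T[2,3])/d[2]
def deckT(x,y,yaw):
    T=np.eye(4);T[:3,:3]=(R.from_euler('z',yaw)*R.from_euler('y',-np.pi/6)).as_matrix();T[:3,3]=[x,y,.1];return T
def ap(T,P): return np.atleast_2d(P)@T[:3,:3].T+T[:3,3]
E
python3 - <<'E'
from h import *
c=lambda u,v:(170+u/6,145+v/6)
pts=[((.1075,.1,0),c(152,88)),((.1075,-.1,0),c(458,100)),((0,-.14,.075),c(504,308)),((.06,-.14,.075),c(506,212)),((-.06,-.14,.075),c(500,400)),
((.1,.085,.0975),c(133,142)),((-.1,.085,.0975),c(137,450)),((-.1,-.08,.0975),c(398,462)),((.1,-.08,.0975),c(410,150))]
P=np.array([p for p,_ in pts]);U=np.array([u for _,u in pts])
f=lambda q:(proj("top",ap(deckT(*q),P))-U).ravel()
s=least_squares(f,[.5,.1,0],loss='soft_l1');print(s.x);print(f(s.x).reshape(-1,2))
g=lambda u,v:(260+u/6,180+v/6)
print("cap",back("top",g(480,115),.05),"plain",back("top",g(525,255),.05),"mid",back("top",g(500,187),.062))
print("short",back("top",g(260,200),.05))
for n,uv,z in [("beaker",(282,147),.05),("spat",(163,232),.0),("amber",(150,189),.05),("flask",(327,156),.05)]: print(n,back("top",uv,z))
E
```

```text
[ 0.5973  0.1392 -0.0768]
[[-1.7437  0.1526]
 [-0.7112  1.1145]
 [ 0.0268 -0.323 ]
 [ 0.5193  0.1876]
 [-0.1113 -0.5625]
 [ 0.6976 -0.7624]
 [-0.0491 -0.3329]
 [ 0.2236  0.2172]
 [ 0.2614  0.5156]]
cap [ 0.5548 -0.3444  0.05  ] plain [ 0.4595 -0.3682  0.05  ] mid [ 0.5035 -0.3518  0.062 ]
short [ 0.4996 -0.1939  0.05  ]
beaker [ 0.7802 -0.1177  0.05  ]
spat [0.4411 0.3765 0.    ]
amber [0.6107 0.4228 0.05  ]
flask [ 0.7378 -0.3024  0.05  ]
```

```bash
cat >> h.py <<'E'
D=deckT(.5973,.1392,-.0768)
def tool_for(world,yaw_y):  # shift (mm) and twist, from present measured pose, so TCP goes to world & tool y has azimuth yaw_y
    o=arm.observe(); A=R.from_rotvec(o["ee_rot"]).as_matrix()
    d=A.T@(np.array(world)-o["position"])*1000
    a=np.arctan2(A[1,1],A[0,1]); t=-(yaw_y-a); t=(t+np.pi)%(2*np.pi)-np.pi
    return np.r_[d,t]
E
python3 - <<'E'
from h import *
o=arm.observe(); A=R.from_rotvec(o["ee_rot"]).as_matrix();print(A)
b=ap(D,(0,-.14,.075))[0];print("bar",b)
ang=np.pi/2-.0768
for h in(.09,0): print(tool_for(b+[0,0,.17+h],ang))
E
```

```text
[[-0.8992  0.4375 -0.0004]
 [ 0.4375  0.8992 -0.0011]
 [-0.0001 -0.0012 -1.    ]]
bar [0.5492 0.0025 0.165 ]
[-492.7485 -382.3627  -20.3174   -0.376 ]
[-492.74   -382.2576   69.6826   -0.376 ]
```

Call:
move_arm(
  steps=[
    [-40,-30,-40,0],
    [-85,-65,-60,-0.1],
    [-130,-100,-60,-0.2],
    [-175,-135,-60,-0.3],
    [-220,-170,-60,-0.376],
    [-265,-205,-60,-0.376],
    [-310,-240,-60,-0.376],
    [-355,-275,-60,-0.376],
    [-400,-310,-50,-0.376],
    [-445,-345,-40,-0.376],
    [-493,-382,-20,-0.376],
    [-493,-382,-20,-0.376],
    [-493,-382,-20,-0.376],
    [-493,-382,-20,-0.376],
  ],
  grip=50,
  grip_force=30,
)

```text
clock: 1.9
position: [0.5494, 0.0043, 0.425]
ee_rot: [0.117, 3.139, 0.001]
force: [0.6, 1.2, -0.1]
width: 0.544
```

```bash
python3 - <<'E'
from h import *
ang=np.pi/2-.0768
b=ap(D,(0,-.14,.075))[0]
print(tool_for(b+[0,0,.17],ang), arm.observe()["joints"])
W=arm.get_image("wrist")
for x in(-.06,0,.06): print(proj("wrist",ap(D,(x,-.14,.075))))
cv2.imwrite("pics/w1.png",W[:,:,::-1]);cv2.imwrite("pics/top1.png",cv2.resize(arm.get_image("top")[100:260,130:330,::-1],None,fx=4,fy=3.75))
E
```

```text
[ 0.0836 -1.9337 90.0562  0.0023] [-0.3252  0.2948  0.2863  1.7483 -0.0926  1.1113  1.4868]
[[253.4251 132.2422]]
[[253.1595 197.8952]]
[[252.8579 272.4412]]
```

View pics/w1.png

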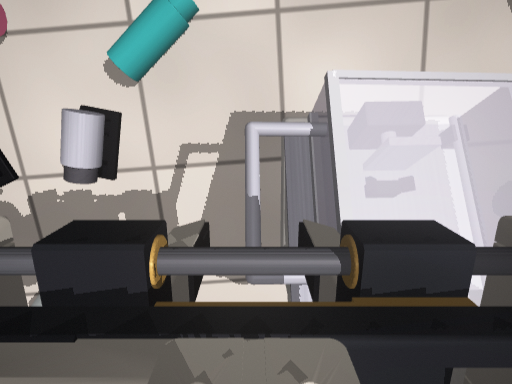

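View pics/top1.png

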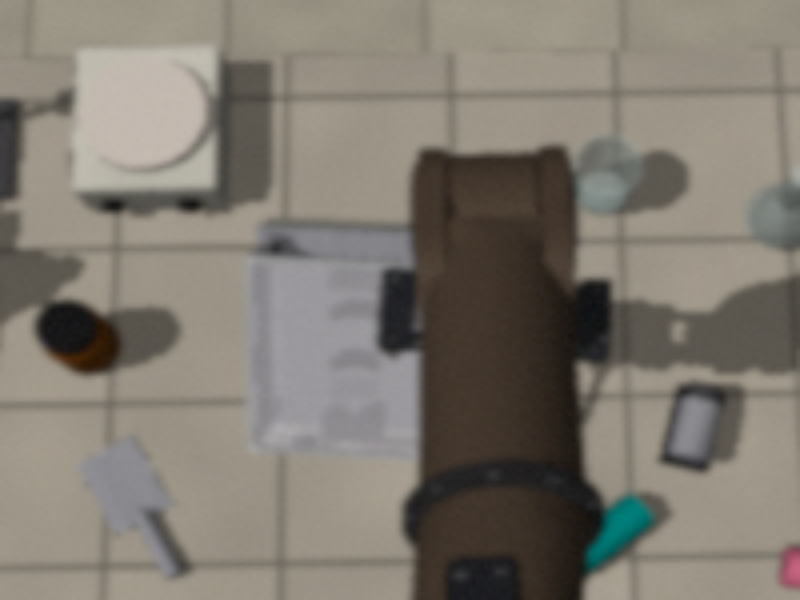

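Call:
move_arm(
  steps=[
    [0,-2,25,0],
    [0,-2,50,0],
    [0,-2,70,0],
    [0,-2,82,0],
    [0,-2,90,0],
    [0,-2,90,0],
  ],
)

```text
clock: 2.75
position: [0.5494, 0.001, 0.3347]
ee_rot: [-0.12, -3.139, -0.0]
force: [-0.5, 0.2, -0.3]
width: 0.544
```

Call:
move_arm(
  steps=[
    [0,0,0,0],
    [0,0,0,0],
    [0,0,0,0],
    [0,0,0,0],
  ],
  grip=0,
  grip_force=30,
)

```text
clock: 3.25
position: [0.5496, 0.0016, 0.3349]
ee_rot: [0.12, 3.139, 0.002]
force: [2.0, 15.0, -3.4]
width: 0.163
```

```bash
python3 - <<'E'
from h import *
o=arm.observe();print(o["force"],o["width"]*91.8,o["position"])
p=o["position"]-[0,0,.17]
print("bar meas in deck",(p-D[:3,3])@D[:3,:3])
A=R.from_rotvec(o["ee_rot"]).as_matrix()
b0=np.array([0,-.14,.075]);a0=np.arctan2(.055,.225)
for a in np.linspace(0,1.72,19)[1:]:
    q=np.array([0,.085-.2316*np.cos(a0+a),.02+.2316*np.sin(a0+a)])-b0
    print((A.T@(D[:3,:3]@q)*1000).round().astype(int).tolist())
E
```

```text
[ 1.9768 14.9728 -3.4017] 14.952804946768513 [0.5496 0.0016 0.3349]
bar meas in deck [ 0.0004 -0.1408  0.0747]
[11, 6, -18]
[21, 15, -36]
[31, 25, -53]
[40, 37, -69]
[49, 51, -84]
[57, 66, -98]
[64, 83, -110]
[70, 101, -121]
[76, 120, -131]
[80, 140, -139]
[84, 161, -145]
[86, 183, -149]
[88, 205, -152]
[88, 227, -153]
[88, 249, -152]
[86, 271, -149]
[83, 292, -144]
[79, 313, -138]
```

Call:
move_arm(
  steps=[
    [0,0,0,0],
    [11,6,-18,0],
    [21,15,-36,0],
    [31,25,-53,0],
    [40,37,-69,0],
    [49,51,-84,0],
    [57,66,-98,0],
    [57,66,-98,0],
  ],
)

```text
clock: 4.25
position: [0.4978, 0.0778, 0.4321]
ee_rot: [0.108, 3.138, 0.011]
force: [11.9, 22.1, -23.3]
width: 0.117
```

```bash
python3 - <<'E'
from h import *
o=arm.observe();print(o["force"],o["width"]*91.8,o["position"])
p=o["position"]-[0,0,.17]
q=(p-D[:3,3])@D[:3,:3]
print("bar meas in deck",q, np.hypot(q[1]-.085,q[2]-.02), np.arctan2(q[2]-.02,.085-q[1])-np.arctan2(.055,.225))
cv2.imwrite("pics/w2.png",arm.get_image("wrist")[:,:,::-1]);cv2.imwrite("pics/side2.png",cv2.resize(arm.get_image("side")[80:260,120:320,::-1],None,fx=4,fy=3.3))
E
```

```text
[ 11.9151  22.1264 -23.2681] 10.767060452110298 [0.4978 0.0778 0.4321]
bar meas in deck [-0.0008 -0.0688  0.1877] 0.22754853991271146 0.5885961083160016
```

View pics/side2.png

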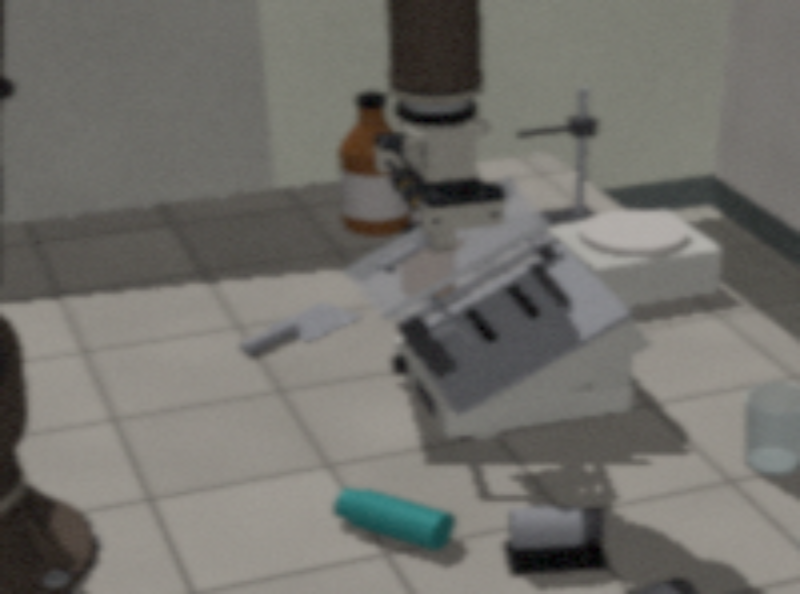

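View pics/w2.png

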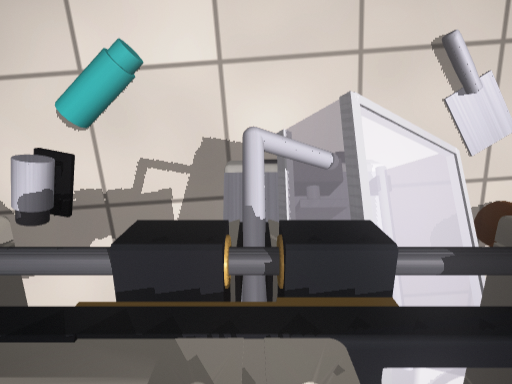

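```bash
python3 - <<'E'
from h import *
o=arm.observe()
A=R.from_rotvec([.12,3.139,0]).as_matrix()
a0=np.arctan2(.055,.225); r0=.2316
P=lambda a,r:np.array([0,.085-r*np.cos(a0+a),.02+r*np.sin(a0+a)])
b0=P(1.72*6/18,r0)
for a in np.linspace(.573,1.73,14):
    print((A.T@(D[:3,:3]@(P(a,.2275)-b0))*1000).round().astype(int).tolist())
E
```

```text
[-2, 3, 3]
[5, 18, -9]
[11, 34, -19]
[16, 52, -28]
[21, 70, -36]
[24, 89, -42]
[27, 109, -46]
[29, 129, -50]
[29, 149, -51]
[29, 169, -51]
[29, 189, -50]
[27, 209, -47]
[24, 229, -42]
[21, 248, -36]
```

Call:
move_arm(
  steps=[
    [-2,3,3,0],
    [5,18,-9,0],
    [11,34,-19,0],
    [16,52,-28,0],
    [21,70,-36,0],
    [24,89,-42,0],
    [27,109,-46,0],
    [27,109,-46,0],
  ],
)

```text
clock: 5.35
position: [0.4785, 0.183, 0.4776]
ee_rot: [-0.117, -3.137, 0.001]
force: [-0.3, 3.0, -12.0]
width: 0.122
```

```bash
cat >>h.py <<'E'
def bar():
    o=arm.observe();print(o["clock"],o["force"],o["width"]*91.8,o["position"])
    p=o["position"]-[0,0,.17]
    q=(p-D[:3,3])@D[:3,:3]
    print("bar in deck",q,"r",np.hypot(q[1]-.085,q[2]-.02),"ang", np.arctan2(q[2]-.02,.085-q[1])-np.arctan2(.055,.225))
E
python3 -c "
from h import *
bar()"
```

```text
5.35 [ -0.256    3.0469 -11.9893] 11.176544651441358 [0.4785 0.183  0.4776]
bar in deck [-0.0017  0.0346  0.2407] r 0.2263634750885253 ang 1.1063770058380658
```

Call:
move_arm(
  steps=[
    [2,20,-3,0],
    [2,40,-4,0],
    [2,60,-4,0],
    [2,80,-2,0],
    [0,100,1,0],
    [-3,120,6,0],
    [-6,136,11,0],
    [-6,136,11,0],
  ],
)

```text
clock: 6.35
position: [0.4954, 0.3143, 0.468]
ee_rot: [-0.125, -3.136, 0.011]
force: [-10.1, -15.8, 5.0]
width: 0.12
```

```bash
python3 - <<'E'
from h import *
bar()
cv2.imwrite("pics/w3.png",arm.get_image("wrist")[:,:,::-1])
E
```

```text
6.35 [-10.1041 -15.8109   5.003 ] 11.009855574101753 [0.4954 0.3143 0.468 ]
bar in deck [-0.0006  0.1667  0.229 ] r 0.22442513771933895 ang 1.7037416633925058
```

View pics/w3.png

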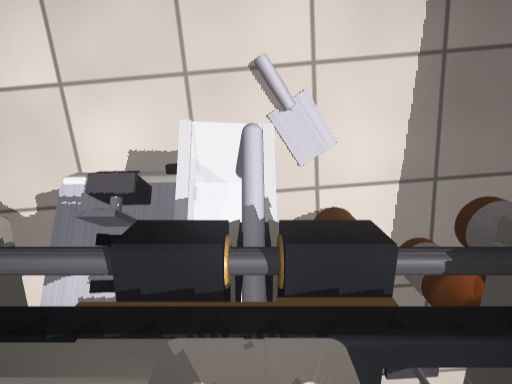

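Call:
move_arm(
  steps=[
    [0,-3,0,0],
    [0,-3,0,0],
    [0,-3,-30,0],
    [0,-3,-75,0],
    [-20,-50,-75,0],
    [-60,-100,-70,0],
    [-90,-150,-60,0],
    [-118,-165,-50,0],
    [-118,-165,-50,0],
    [-118,-165,-50,0],
  ],
  grip=50,
)

```text
clock: 7.65
position: [0.6004, 0.1446, 0.5182]
ee_rot: [0.119, 3.139, 0.002]
force: [-0.8, 1.3, 0.2]
width: 0.545
```

```bash
python3 - <<'E'
from h import *
o=arm.observe();print(o["position"],o["force"])
W=arm.get_image("wrist")
for n,p in dict(cr=(-.1075,-.1,0),cl=(-.1075,.1,0),stopL=(.055,.025,.044),stopR=(.055,-.025,.044),pl=(-.044,.022,.085),pr=(-.044,-.022,.085),ur=(.1075,-.1,0)).items(): print(n,proj("wrist",ap(D,p)))
cv2.imwrite("pics/w4.png",cv2.resize(W[:,:,::-1],None,fx=1.5,fy=1.5))
cv2.imwrite("pics/side4.png",cv2.resize(arm.get_image("side")[80:260,120:320,::-1],None,fx=4,fy=3.3))
E
```

```text
[0.6004 0.1446 0.5182] [-0.8081  1.3498  0.1882]
cr [[180.8116  93.3725]]
cl [[320.32    93.9203]]
stopL [[271.2673 195.5519]]
stopR [[227.7851 195.4019]]
pl [[269.6123  99.5357]]
pr [[229.8212  99.3805]]
ur [[169.2448 245.0072]]
```

View pics/w4.png

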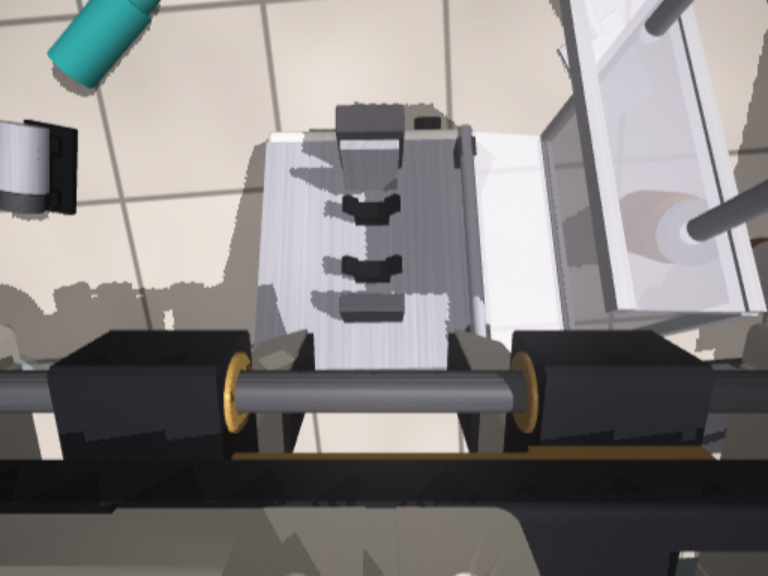

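View pics/side4.png

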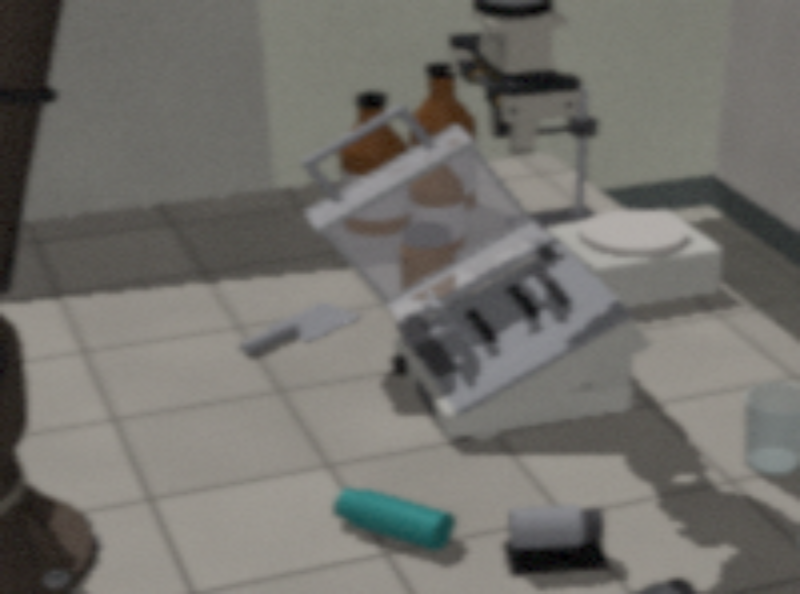

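```bash
python3 - <<'E'
import cv2
w=cv2.imread("pics/w4.png");w=cv2.resize(w,None,fx=1/1.5,fy=1/1.5,interpolation=cv2.INTER_AREA)
cv2.imwrite("pics/w4c.png",cv2.resize(w[60:220,165:325],None,fx=5,fy=3.75*1,interpolation=cv2.INTER_CUBIC))
E
```

```text
(no output)
```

View pics/w4c.png

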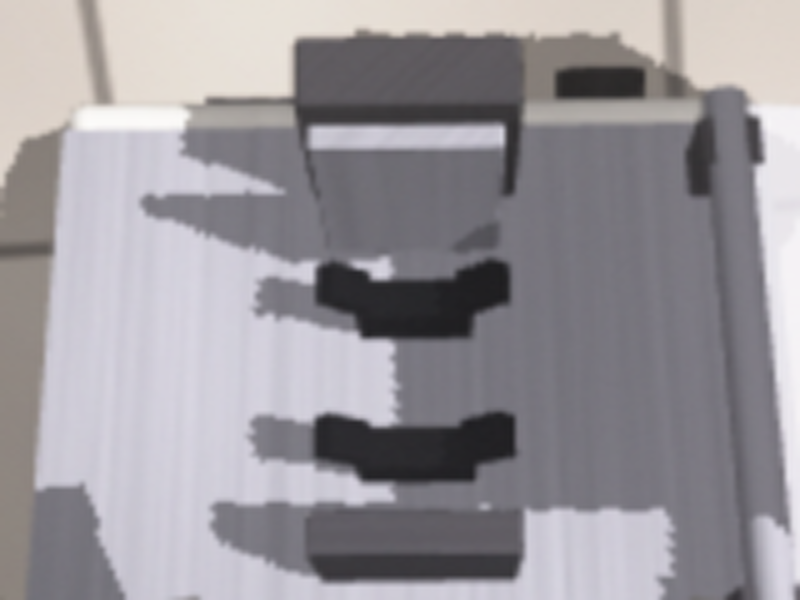

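```bash
python3 - <<'E'
from h import *
c=lambda X,Y:(165+X/5,60+Y/3.75)
pts=[((-.044,-.022,.085),c(306,150)),((-.044,.022,.085),c(506,150)),((.055,-.025,.044),c(306,510)),((.055,.025,.044),c(523,510)),((.069,-.025,.044),c(314,555)),((.069,.025,.044),c(522,555)),((-.1075,-.1,0),c(65,128))]
P=np.array([p for p,_ in pts]);U=np.array([u for _,u in pts])
f=lambda q:(proj("wrist",ap(deckT(*q),P))-U).ravel()
s=least_squares(f,[.597,.139,-.077],loss='soft_l1');print(s.x);print(f(s.x).reshape(-1,2))
E
```

```text
[ 0.5976  0.1368 -0.0614]
[[ 0.377   0.2153]
 [ 0.1416 -0.2591]
 [-0.1339  0.1635]
 [-0.0804 -0.3207]
 [-1.9065  0.065 ]
 [ 0.4169 -0.4201]
 [ 0.2661  0.745 ]]
```

```bash
sed -i 's/^D=deckT.*/D=deckT(.5976,.1368,-.0614)/' h.py; python3 - <<'E'
from h import *
print(tool_for([.505,-.353,.42],1.815))
E
```

```text
[  57.7679 -503.7409   97.7578   -0.3187]
```

Call:
move_arm(
  steps=[
    [0,-40,0,0],
    [5,-90,0,0],
    [15,-140,10,0],
    [25,-190,20,-0.05],
    [35,-245,40,-0.1],
    [40,-300,60,-0.15],
    [45,-355,75,-0.2],
    [50,-410,85,-0.25],
    [55,-460,92,-0.319],
    [58,-504,98,-0.319],
    [58,-504,98,-0.319],
    [58,-504,98,-0.319],
  ],
  grip=80,
)

```text
clock: 9.25
position: [0.5047, -0.3534, 0.4201]
ee_rot: [-0.382, 3.117, 0.001]
force: [0.4, -0.3, -0.1]
width: 0.875
```

```bash
python3 - <<'E'
from h import *
o=arm.observe();print(o["position"],o["joints"])
W=arm.get_image("wrist")
cv2.imwrite("pics/w5.png",cv2.resize(W[:,:,::-1],None,fx=1.5,fy=1.5))
E
```

```text
[ 0.5047 -0.3534  0.4201] [ 0.2818  0.4161  0.351   1.5955 -0.1536  1.1567  2.4815]
```

View pics/w5.png

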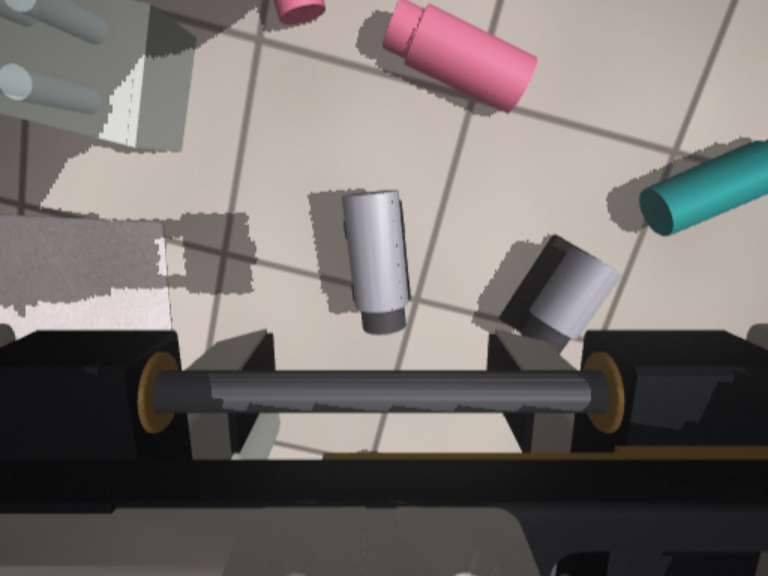

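```bash
python3 - <<'E'
from h import *
g=lambda X,Y:(X/1.5,Y/1.5)
a=back("wrist",g(371.5,194),.045); a2=back("wrist",g(371.5,191),.06)
b=back("wrist",g(385.5,306),.045); c=back("wrist",g(384,333),.06)
print(a,a2,b,c, np.arctan2(*(b-a)[1::-1]),np.arctan2(*(c-a2)[1::-1]),np.linalg.norm(c-a2),(a2+c)/2)
E
```

```text
[ 0.4578 -0.3731  0.045 ] [ 0.4549 -0.3736  0.06  ] [ 0.5428 -0.3403  0.045 ] [ 0.5607 -0.3372  0.06  ] 0.36833061557898833 0.33116552353274226 0.11183028220695321 [ 0.5078 -0.3554  0.06  ]
```

```bash
python3 - <<'E'
from h import *
print(tool_for([.5136,-.352,.300],1.931),tool_for([.5136,-.352,.210],1.931))
E
```

```text
[ -8.4777  -1.2418 120.0954  -0.1156] [ -8.3704  -1.2952 210.0953  -0.1156]
```

Call:
move_arm(
  steps=[
    [-8,-1,40,-0.06],
    [-8,-1,90,-0.116],
    [-8,-1,135,-0.116],
    [-8,-1,170,-0.116],
    [-8,-1,195,-0.116],
    [-8,-1,205,-0.116],
    [-8,-1,210,-0.116],
    [-8,-1,210,-0.116],
  ],
)

```text
clock: 10.3
position: [0.5125, -0.3536, 0.2105]
ee_rot: [-0.56, 3.09, -0.001]
force: [0.4, -0.8, 0.4]
width: 0.873
```

```bash
python3 - <<'E'
from h import *
o=arm.observe();print(o["position"],o["joints"],o["force"])
print(tool_for([.5136,-.352,.210],1.931))
W=arm.get_image("wrist")
cv2.imwrite("pics/w6.png",cv2.resize(W[:,:,::-1],None,fx=1.5,fy=1.5))
E
```

```text
[ 0.5125 -0.3536  0.2105] [ 0.3521  0.6486  0.2472  1.7809 -0.2218  0.7382  2.6452] [ 0.3896 -0.8439  0.3552]
[-1.5964  1.1098  0.4597 -0.0015]
```

View pics/w6.png

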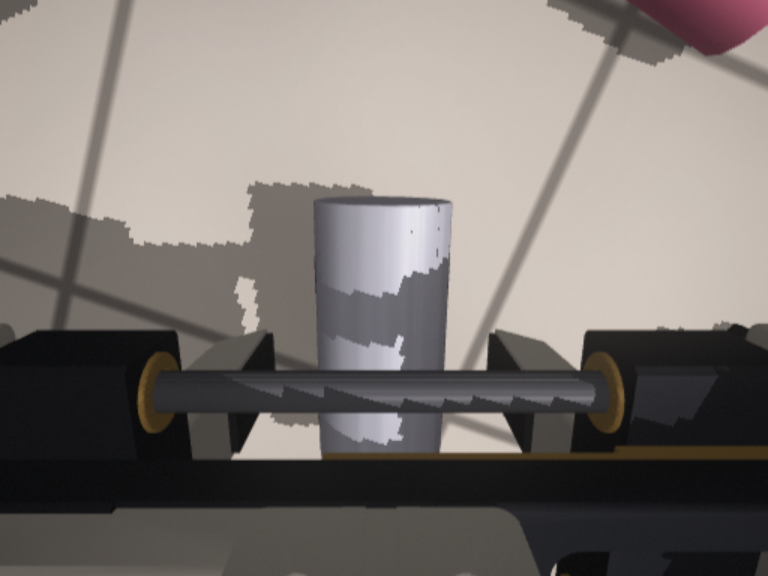

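```bash
python3 - <<'E'
from h import *
o=arm.observe();p=back("wrist",(383/1.5,203/1.5),.067);print(p,o["position"]); d=o["position"]-p; print(np.hypot(d[0],d[1]))
E
```

```text
[ 0.4565 -0.3756  0.067 ] [ 0.5125 -0.3538  0.2107]
0.06005483053196796
```

Call:
move_arm(
  steps=[
    [0,0,0,0],
    [0,0,0,0],
    [0,0,0,0],
    [0,0,0,0],
  ],
  grip=0,
  grip_force=25,
)

```text
clock: 10.85
position: [0.512, -0.3538, 0.2098]
ee_rot: [-0.559, 3.091, -0.0]
force: [0.0, 0.8, 0.2]
width: 0.486
```

```bash
cat >>h.py <<'E'
TA=np.pi/2-.0614
def gt(x,y,z): # TCP world for grip point on jar axis at deck x,y,z
    return ap(D,(x,y,z))[0]+[0,0,.1648]
def jar():
    o=arm.observe();p=o["position"]-[0,0,.1648];A=R.from_rotvec(o["ee_rot"]).as_matrix()
    print(o["clock"],o["force"],o["ft_torque"],o["width"]*91.8,"grip pt deck mm",(p-D[:3,3])@D[:3,:3]*1000,"yaw err",np.arctan2(A[1,1],A[0,1])-TA)
E
python3 - <<'E'
from h import *
print(tool_for(gt(.041,0,.095)+[0,0,.06],TA),tool_for(gt(.041,0,.095),TA))
E
```

```text
[-241.1877  434.402  -217.7863    0.4195] [-241.1837  434.4038 -157.7863    0.4195]
```

Call:
move_arm(
  steps=[
    [0,0,-10,0],
    [0,0,-30,0],
    [0,0,-65,0],
    [0,0,-110,0],
    [0,0,-155,0],
    [0,0,-200,0],
    [0,0,-215,0],
    [0,0,-215,0],
  ],
)

```text
clock: 11.85
position: [0.5119, -0.3537, 0.425]
ee_rot: [-0.559, 3.091, -0.001]
force: [-0.1, -0.1, -4.0]
width: 0.472
```

```bash
python3 - <<'E'
from h import *
print(tool_for(gt(.041,0,.095)+[0,0,.06],TA),tool_for(gt(.041,0,.095),TA))
jar()
W=arm.get_image("wrist")
cv2.imwrite("pics/w7.png",W[:,:,::-1])
E
```

```text
[-241.2548  434.2346   -2.6331    0.4196] [-241.2113  434.2636   57.3668    0.4196]
11.85 [-0.0533 -0.1221 -4.0088] [ 0.114   0.0279 -0.014 ] 43.32794027135208 grip pt deck mm [  32.0864 -494.8508  166.4282] yaw err 0.41957067076849697
```

View pics/w7.png

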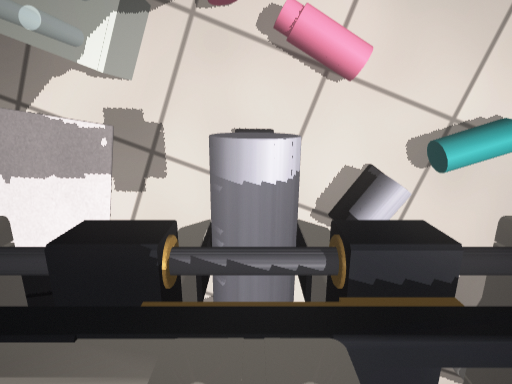

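Jar held level, mass ≈0.41 kg. Move over the cradle.

Call:
move_arm(
  steps=[
    [-20,35,-3,0],
    [-45,75,-3,0.05],
    [-70,120,-3,0.1],
    [-95,165,-3,0.17],
    [-120,210,-3,0.25],
    [-145,255,-3,0.33],
    [-170,300,-3,0.42],
    [-195,345,-3,0.42],
    [-220,395,-3,0.42],
    [-236,425,-3,0.42],
    [-241,434,-3,0.42],
    [-241,434,-3,0.42],
    [-241,434,-3,0.42],
  ],
)

```text
clock: 13.52
position: [0.5856, 0.1353, 0.4271]
ee_rot: [-0.101, -3.139, 0.002]
force: [-0.6, 0.1, -2.6]
width: 0.471
```

```bash
python3 - <<'E'
from h import *
print(tool_for(gt(.041,0,.095),TA),tool_for(gt(.022,0,.062),TA))
jar()
W=arm.get_image("wrist")
cv2.imwrite("pics/w8.png",W[:,:,::-1])
E
```

```text
[ 0.0488  2.3633 59.5218 -0.0028] [-0.032   2.4161 97.6005 -0.0028]
13.525 [-0.5961  0.0823 -2.5738] [-0.0063 -0.0084  0.0411] 43.26768958570149 grip pt deck mm [ 70.8468  -2.2813 146.5014] yaw err -0.0028181593655218773
```

View pics/w8.png

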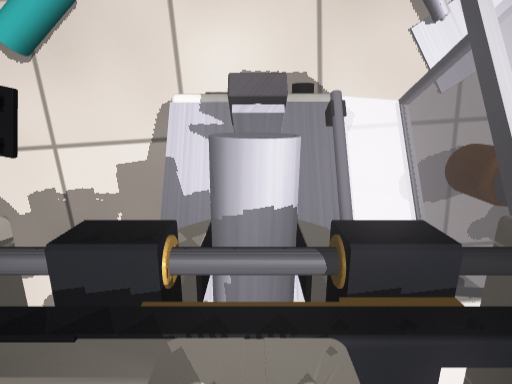

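Call:
move_arm(
  steps=[
    [0,2,20,0],
    [0,2,40,0],
    [0,2,55,0],
    [0,2,65,0],
    [0,2,69,0],
    [0,2,69,0],
  ],
)

```text
clock: 14.32
position: [0.5858, 0.1391, 0.3589]
ee_rot: [0.097, 3.14, 0.0]
force: [-0.5, 0.6, -2.7]
width: 0.472
```

```bash
python3 - <<'E'
from h import *
jar()
W=arm.get_image("wrist")
cv2.imwrite("pics/w9.png",W[:,:,::-1])
cv2.imwrite("pics/side9.png",cv2.resize(arm.get_image("side")[110:230,190:310,::-1],None,fx=6,fy=5))
E
```

```text
14.325 [-0.4546  0.5699 -2.6918] [ 0.0554 -0.0468  0.0177] 43.32770351350465 grip pt deck mm [36.75    1.5464 87.4232] yaw err -0.0005543250698252233
```

View pics/w9.png

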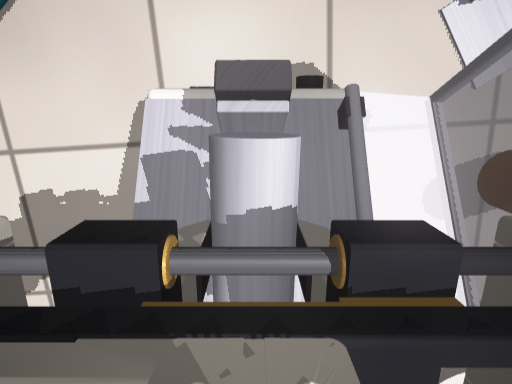

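View pics/side9.png

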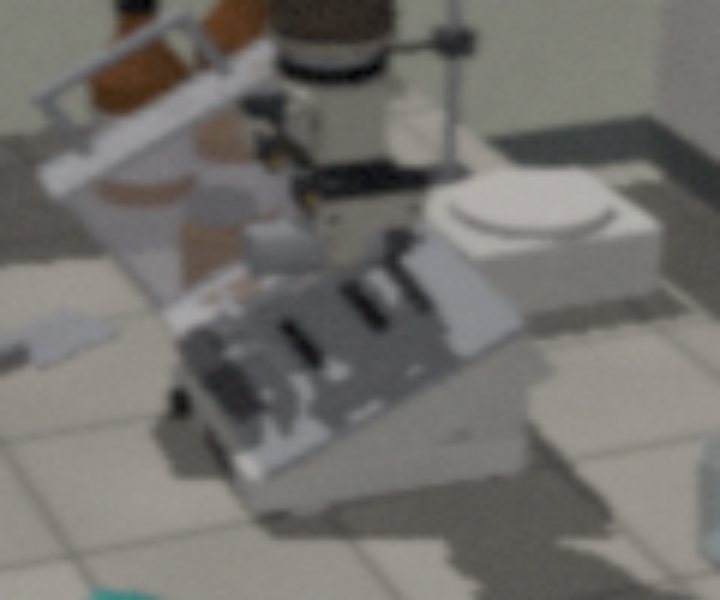

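Call:
move_arm(
  steps=[
    [0,0,3,0],
    [0,0,6,0],
    [0,0,9,0],
    [0,0,12,0],
    [0,0,12,0],
  ],
)

```text
clock: 15.05
position: [0.5856, 0.1392, 0.3465]
ee_rot: [-0.097, -3.14, 0.0]
force: [-1.6, 0.2, -0.6]
width: 0.472
```

```bash
python3 - <<'E'
from h import *
jar()
W=arm.get_image("wrist")
cv2.imwrite("pics/w10.png",W[:,:,::-1])
E
```

```text
15.05 [-1.5609  0.206  -0.6397] [ 0.065   0.3792 -0.0045] 43.322065411555336 grip pt deck mm [30.3573  1.6587 76.7977] yaw err -0.00034551148404715626
```

View pics/w10.png

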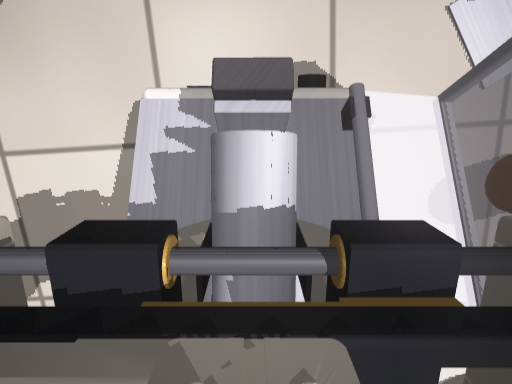

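Call:
move_arm(
  steps=[
    [0,0,3,0],
    [0,0,6,0],
    [0,0,9,0],
    [0,0,12,0],
    [0,0,15,0],
    [0,0,17,0],
    [0,0,17,0],
  ],
)

```text
clock: 15.98
position: [0.586, 0.1391, 0.3298]
ee_rot: [0.097, 3.139, 0.0]
force: [0.2, 0.7, -0.2]
width: 0.475
```

```bash
python3 - <<'E'
from h import *
jar()
W=arm.get_image("wrist")
cv2.imwrite("pics/w11.png",W[:,:,::-1])
cv2.imwrite("pics/side11.png",cv2.resize(arm.get_image("side")[110:230,190:310,::-1],None,fx=6,fy=5))
E
```

```text
15.975 [ 0.1543  0.6836 -0.1871] [ 0.0699 -0.0362  0.033 ] 43.5649720549013 grip pt deck mm [22.3418  1.6162 62.1192] yaw err -0.0005334465343498351
```

View pics/w11.png

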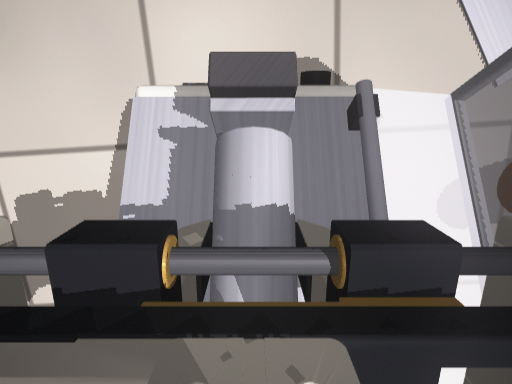

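View pics/side11.png

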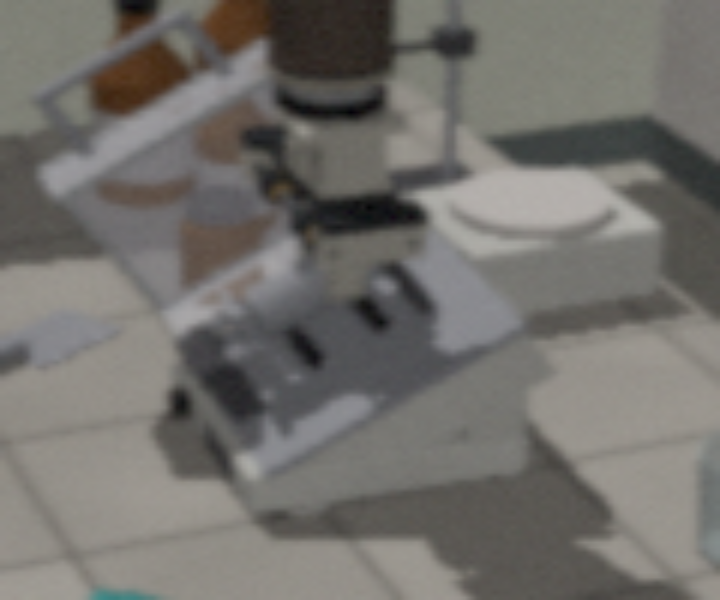

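```bash
python3 - <<'E'
from h import *
o=arm.observe();p=o["position"]-[0,0,.1648]
for t in(20,25,30,35):
    r=np.radians(t);e=D[:3,:3]@np.array([1,0,0]);h=np.array([e[0],e[1],0]);h/=np.linalg.norm(h)
    d=h*np.cos(r)+np.array([0,0,np.sin(r)]);n=-h*np.sin(r)+np.array([0,0,np.cos(r)]);y=np.cross(n,d)
    c=p-.06*d
    print(t,proj("wrist",np.array([c+.022*n,c+.022*y,c-.022*y])).ravel())
E
```

```text
20 [257.1097 122.5791 296.974  135.6612 216.3178 135.5676]
25 [256.9852 122.726  295.6477 138.6602 217.4576 138.5692]
30 [256.8667 123.8408 294.4182 142.2324 218.5123 142.1437]
35 [256.7545 125.8135 293.2844 146.3091 219.4833 146.2224]
```

```bash
python3 - <<'E'
import cv2
w=cv2.imread("pics/w11.png")
cv2.imwrite("pics/w11c.png",cv2.resize(w[90:220,200:310],None,fx=6,fy=4.5,interpolation=cv2.INTER_CUBIC))
E
```

```text
(no output)
```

View pics/w11c.png

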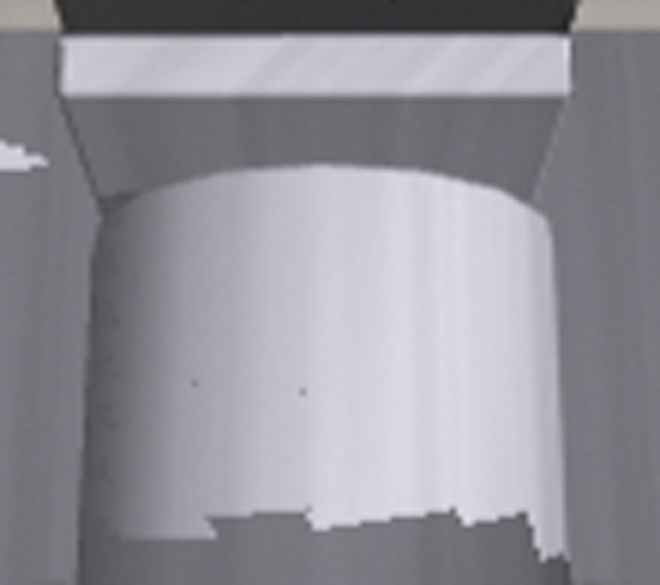

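Call:
move_arm(
  steps=[
    [0,0,0,0],
    [0,0,0,0],
    [2,-1,-4,0],
    [4.5,-1.3,-7.8,0],
    [4.5,-1.3,-7.8,0],
    [8,-1.3,-5.8,0],
    [11.5,-1.3,-3.8,0],
    [15,-1.3,-1.8,0],
    [18.5,-1.3,0.2,0],
    [18.5,-1.3,0.2,0],
  ],
  grip=0,
  grip_force=60,
)

```text
clock: 17.32
position: [0.5677, 0.1389, 0.3302]
ee_rot: [0.097, 3.138, 0.001]
force: [6.0, -1.5, 2.5]
width: 0.47
```

```bash
cat >>h.py <<'E'
def jf():
    jar();o=arm.observe();print("force deck",o["force"]@D[:3,:3])
E
python3 - <<'E'
from h import *
jf()
W=arm.get_image("wrist")
cv2.imwrite("pics/w12.png",cv2.resize(W[60:220,180:330,::-1],None,fx=5,fy=3.75,interpolation=cv2.INTER_CUBIC))
E
```

```text
17.325 [ 6.0245 -1.4512  2.5445] [-0.2821 -1.2229  0.0793] 43.115036293779696 grip pt deck mm [ 6.7629  0.2335 71.5617] yaw err -0.000623002271438855
force deck [ 6.5569 -1.0788 -0.8475]
```

View pics/w12.png

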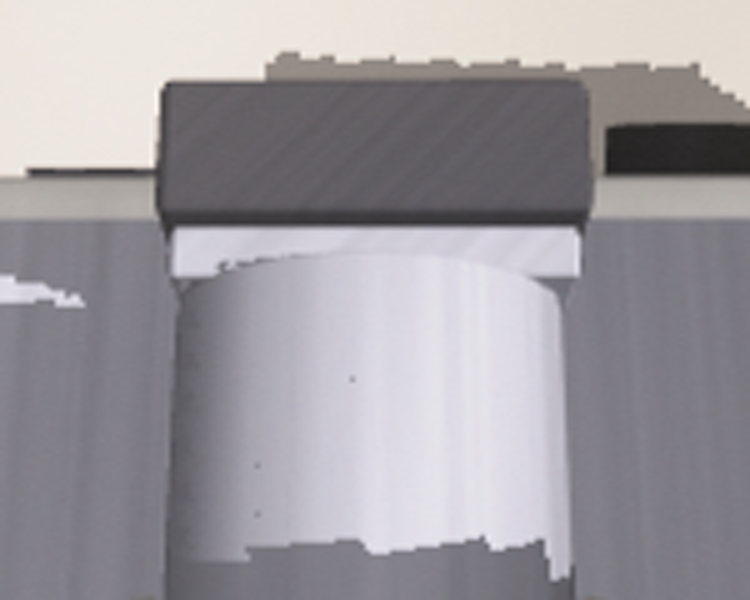

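Call:
move_arm(
  steps=[
    [1.7,0,1,0],
    [3.5,0,2,0],
    [5.2,0,3,0],
    [6.9,0,4,0],
    [6.9,0,4,0],
  ],
)

```text
clock: 18.0
position: [0.5615, 0.1392, 0.3266]
ee_rot: [0.098, 3.136, 0.001]
force: [6.8, -1.6, 4.8]
width: 0.466
```

```bash
python3 -c "
from h import *
jf()"
```

```text
18.0 [ 6.7845 -1.6332  4.8138] [-0.3496 -1.4756  0.0616] 42.7714223164692 grip pt deck mm [-0.4494  0.1753 71.6624] yaw err -0.0008589447904945313
force deck [ 8.3582 -1.2138  0.7329]
```

Call:
move_arm(
  steps=[
    [1.7,0,1,0],
    [2.6,0,1.5,0],
    [2.6,0,1.5,0],
  ],
)

```text
clock: 18.38
position: [0.5596, 0.1392, 0.3258]
ee_rot: [0.098, 3.134, 0.002]
force: [8.7, -1.5, 6.2]
width: 0.467
```

```bash
python3 - <<'E'
from h import *
jf()
W=arm.get_image("wrist")
cv2.imwrite("pics/w13.png",cv2.resize(W[60:220,180:330,::-1],None,fx=5,fy=3.75,interpolation=cv2.INTER_CUBIC))
E
```

```text
18.375 [ 8.6525 -1.495   6.2445] [-0.5027 -1.7668  0.1012] 42.88766622305092 grip pt deck mm [-2.4999  0.0798 71.8342] yaw err -0.001170348766814211
force deck [10.6808 -0.9612  1.0439]
```

View pics/w13.png

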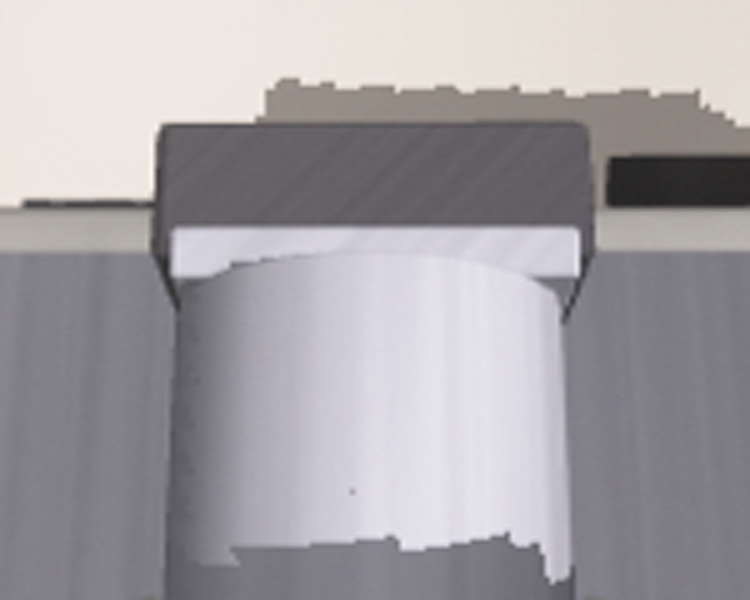

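Call:
move_arm(
  steps=[
    [-1.5,0,2.6,0],
    [-3,0,5.2,0],
    [-4.5,0,7.8,0],
    [-6,0,10.4,0],
    [-7.5,0,13,0],
    [-9,0,15.6,0],
    [-10,0,17.3,0],
    [-10,0,17.3,0],
  ],
)

```text
clock: 19.42
position: [0.5697, 0.1392, 0.3086]
ee_rot: [0.098, 3.134, 0.003]
force: [7.6, -0.2, 7.6]
width: 0.471
```

```bash
python3 - <<'E'
from h import *
jf()
W=arm.get_image("wrist")
cv2.imwrite("pics/w14.png",W[:,:,::-1])
E
```

```text
19.425 [ 7.6245 -0.205   7.6474] [-0.0207 -1.4747 -0.0533] 43.22181125085804 grip pt deck mm [-2.3743  0.6387 51.9452] yaw err -0.0008687776895259791
force deck [10.4252  0.2632  2.8114]
```

View pics/w14.png

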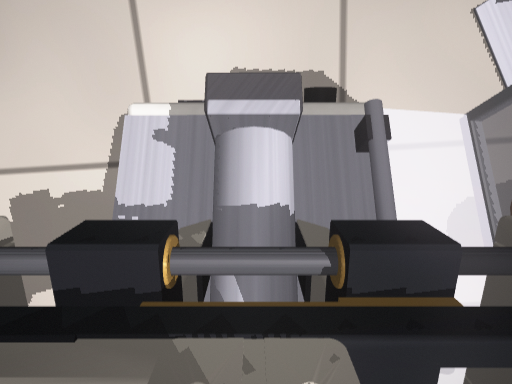

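Good: 7 mm more to seat.

Call:
move_arm(
  steps=[
    [-1,0,1.8,0],
    [-2,0,3.5,0],
    [-3,0,5.2,0],
    [-3.8,0,6.6,0],
    [-3.8,0,6.6,0],
  ],
)

```text
clock: 20.1
position: [0.573, 0.139, 0.3027]
ee_rot: [0.097, 3.135, 0.003]
force: [1.7, -0.9, 17.3]
width: 0.47
```

```bash
python3 -c "
from h import *
jf()"
```

```text
20.1 [ 1.7183 -0.9038 17.3102] [-0.2075 -0.6008  0.0637] 43.17601985967052 grip pt deck mm [-2.4424  0.6575 45.1759] yaw err -0.0006501913117336056
force deck [10.1884 -0.7966 14.1058]
```

Call:
move_arm(
  steps=[
    [0,0,0,0],
    [0,0,0,0],
    [0,0,0,0],
    [0,0,0,0],
  ],
  grip=75,
)

```text
clock: 20.6
position: [0.5712, 0.1387, 0.2998]
ee_rot: [-0.097, -3.139, 0.0]
force: [0.8, 1.0, -0.3]
width: 0.806
```

Call:
move_arm(
  steps=[
    [0,0,-15,0],
    [0,0,-40,0],
    [0,0,-80,0],
    [0,0,-130,0],
    [0,0,-180,0],
    [0,0,-180,0],
    [0,0,-180,0],
  ],
)

```text
clock: 21.48
position: [0.5712, 0.1386, 0.4805]
ee_rot: [0.097, 3.14, 0.0]
force: [0.3, -0.4, -1.0]
width: 0.815
```

```bash
python3 - <<'E'
from h import *
jf()
def cyl(x0,x1,r):
    return [(x,r*np.cos(a),.045+r*np.sin(a)) for x in(x0,x1) for a in (0,np.pi/2,np.pi)]
for p in cyl(-.055,.035,.022)+[(.055,0,.063),(.055,.018,.045),(.055,-.018,.045),(.055,.025,.044),(.055,-.025,.044)]: print(np.round(p,3),proj("wrist",ap(D,p)).ravel())
W=arm.get_image("wrist")
cv2.imwrite("pics/w15.png",cv2.resize(W[:,:,::-1],None,fx=1.5,fy=1.5))
E
```

```text
21.475 [ 0.3447 -0.3977 -0.9749] [ 0.0176  0.0172 -0.0328] 74.85274818260342 grip pt deck mm [ 84.936    0.1664 200.0583] yaw err -0.00045780186283939095
force deck [-0.1683 -0.3758 -1.0285]
[-0.055  0.022  0.045] [274.1057 135.6202]
[-0.055  0.     0.067] [255.0075 126.4719]
[-0.055 -0.022  0.045] [235.7217 135.5708]
[0.035 0.022 0.045] [275.5229 212.7453]
[0.035 0.    0.067] [255.0058 208.3154]
[ 0.035 -0.022  0.045] [234.2875 212.6906]
[0.055 0.    0.063] [254.9856 228.9059]
[0.055 0.018 0.045] [272.0552 231.4614]
[ 0.055 -0.018  0.045] [237.7509 231.4155]
[0.055 0.025 0.044] [278.6489 231.6028]
[ 0.055 -0.025  0.044] [231.1488 231.5393]
```

View pics/w15.png

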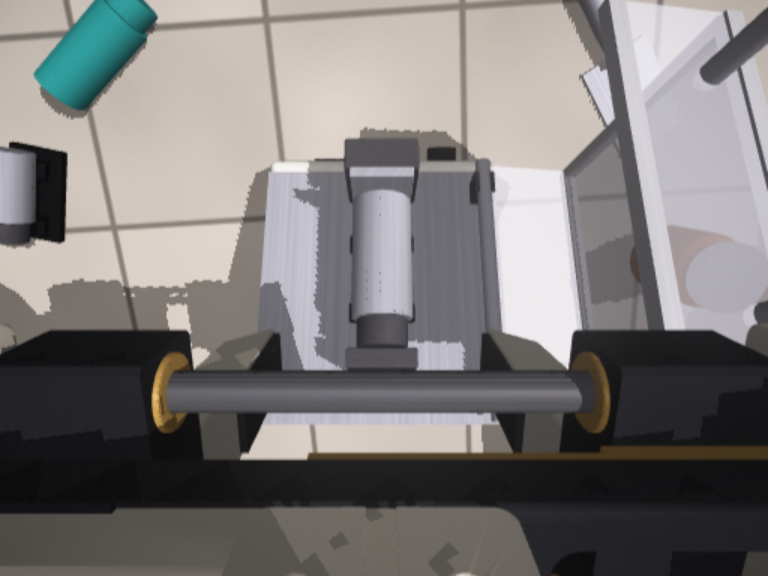

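```bash
python3 - <<'E'
from h import *
P=np.array([[.5496,.0016,.3349],[.4978,.0778,.4321],[.4785,.183,.4776],[.4954,.3143,.468]])-[0,0,.17]
q=(P-D[:3,3])@D[:3,:3];print(q)
print(np.hypot(q[:,1]-.085,q[:,2]-.02))
f=lambda s:np.hypot(q[:,1]-s[0],q[:,2]-s[1])-.2316
s=least_squares(f,[.085,.02]);print(s.x,s.fun)
f=lambda s:np.hypot(q[:,1]-.085,q[:,2]-s[0]-.02)-.2316
s=least_squares(f,[.0]);print(s.x,s.fun)
W0=q[-1]; print(np.arctan2(q[:,2]-.02,.085-q[:,1])-np.arctan2(.055,.225))
print(tool_for(P[-1]+[0,0,.26],TA),tool_for(P[-1]+[0,0,.17],TA))
E
```

```text
[[-0.0019 -0.1379  0.076 ]
 [-0.0021 -0.065   0.1884]
 [-0.0016  0.0388  0.2406]
 [ 0.0012  0.1709  0.2279]]
[0.2298 0.2255 0.2254 0.225 ]
[0.0852 0.013 ] [ 0.0002 -0.0007  0.0007 -0.0002]
[-0.007] [ 0.     -0.0008  0.0007 -0.0001]
[0.0065 0.6033 1.1247 1.7228]
[ 86.4928 170.613  -78.2766  -0.0005] [ 86.4023 170.6402  11.7233  -0.0005]
```

Call:
move_arm(
  steps=[
    [0,0,-40,0],
    [10,20,-78,0],
    [35,65,-78,0],
    [60,115,-78,0],
    [80,155,-78,0],
    [86,171,-78,0],
    [86,171,-78,0],
    [86,171,-78,0],
  ],
  grip=50,
)

```text
clock: 22.52
position: [0.4972, 0.313, 0.5578]
ee_rot: [-0.101, -3.14, 0.002]
force: [0.4, 0.2, 0.4]
width: 0.544
```

```bash
python3 - <<'E'
from h import *
b=np.array([.4954,.3143,.298]);print(tool_for(b+[0,0,.17],TA))
e=D[:3,:3]@np.array([1,0,0])
print(proj("wrist",[b-.06*e,b,b+.06*e]))
W=arm.get_image("wrist")
cv2.imwrite("pics/w16.png",W[:,:,::-1])
E
```

```text
[ 1.8494  1.3252 89.7614 -0.003 ]
[[257.2549 130.3967]
 [257.4965 196.1202]
 [257.7709 270.7889]]
```

View pics/w16.png

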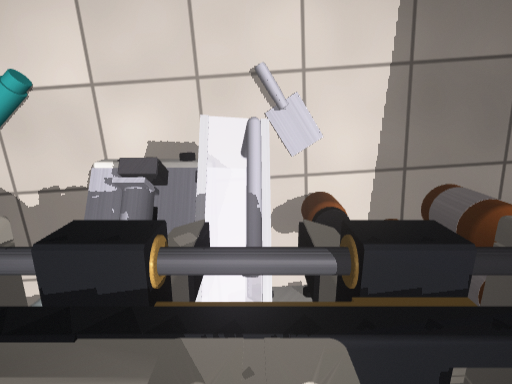

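Call:
move_arm(
  steps=[
    [1,1,25,0],
    [1,1,50,0],
    [1,1,70,0],
    [1,1,80,0],
    [1,1,86,0],
    [1,1,86,0],
  ],
)

```text
clock: 23.32
position: [0.4955, 0.3155, 0.4723]
ee_rot: [0.098, 3.14, 0.0]
force: [0.5, -0.5, -0.0]
width: 0.543
```

Call:
move_arm(
  steps=[
    [0,0,0,0],
    [0,0,0,0],
    [0,0,0,0],
    [0,0,0,0],
    [0,0,0,0],
  ],
  grip=0,
  grip_force=30,
)

```text
clock: 23.95
position: [0.4954, 0.3136, 0.4722]
ee_rot: [-0.1, -3.139, 0.006]
force: [-4.0, -9.5, 5.3]
width: 0.122
```

```bash
python3 - <<'E'
from h import *
bar()
o=arm.observe();A=R.from_rotvec(o["ee_rot"]).as_matrix()
q=(o["position"]-[0,0,.17]-D[:3,3])@D[:3,:3]; print(q)
c=np.array([.0852,.013])+np.array([0,.004*.866])
v=q[1:]-c; print("r",np.hypot(*v)); a1=np.arctan2(v[1],-v[0]); print(a1, a1-1.72)
# end: first-grip angle about (.0852,.013)
ae=np.arctan2(.076-.013,.0852+.1379); r=.2316
S=np.r_[0,c+np.hypot(*v)*np.array([-np.cos(a1),np.sin(a1)])]
N=22
for i,a in enumerate(np.linspace(a1,ae,N+1)[1:]):
    k=(i+1)/N; rr=np.hypot(*v)*(1-k)+r*k
    E=np.r_[-.003*k-.002*0,c+rr*np.array([-np.cos(a),np.sin(a)])]
    print(i+1,(A.T@(D[:3,:3]@(E-S))*1000).round(1).tolist())
E
```

```text
23.95 [-3.9696 -9.5079  5.305 ] 11.180402445985637 [0.4954 0.3136 0.4722]
bar in deck [0.0033 0.1702 0.2315] r 0.22800548386321737 ang 1.71395555161549
[0.0033 0.1702 0.2315]
r 0.23121560738267413
1.9471825462782684 0.2271825462782684
1 [3.0, -16.6, -4.9]
2 [5.4, -33.6, -8.8]
3 [7.1, -50.9, -11.4]
4 [8.1, -68.3, -13.0]
5 [8.5, -85.9, -13.4]
6 [8.2, -103.5, -12.6]
7 [7.3, -120.9, -10.7]
8 [5.7, -138.1, -7.7]
9 [3.4, -155.1, -3.5]
10 [0.5, -171.6, 1.8]
11 [-3.0, -187.6, 8.1]
12 [-7.1, -203.0, 15.5]
13 [-11.8, -217.8, 23.9]
14 [-17.1, -231.7, 33.2]
15 [-22.8, -244.8, 43.4]
16 [-29.1, -257.0, 54.4]
17 [-35.7, -268.2, 66.2]
18 [-42.8, -278.3, 78.8]
19 [-50.3, -287.3, 91.9]
20 [-58.1, -295.2, 105.6]
21 [-66.1, -301.8, 119.8]
22 [-74.4, -307.1, 134.3]
```

Call:
move_arm(
  steps=[
    [1,-6,-2,0],
    [3,-17,-5,0],
    [5.4,-33.6,-8.8,0],
    [7.1,-50.9,-11.4,0],
    [8.1,-68.3,-13,0],
    [8.5,-85.9,-13.4,0],
    [8.2,-103.5,-12.6,0],
    [7.3,-120.9,-10.7,0],
    [5.7,-138.1,-7.7,0],
    [3.4,-155.1,-3.5,0],
    [0.5,-171.6,1.8,0],
    [0.5,-171.6,1.8,0],
  ],
)

```text
clock: 25.45
position: [0.4848, 0.1417, 0.4701]
ee_rot: [0.102, 3.139, -0.003]
force: [5.3, -3.2, 3.6]
width: 0.12
```

```bash
python3 -c "
from h import *
bar()"
```

```text
25.45 [ 5.2556 -3.1915  3.6002] 10.994270812984198 [0.4848 0.1417 0.4701]
bar in deck [ 0.0023 -0.0021  0.2297] r 0.227077937231947 ang 0.9375562202409965
```

Call:
move_arm(
  steps=[
    [-3.5,-16,6.3,0],
    [-7.6,-31.4,13.7,0],
    [-12.3,-46.2,22.1,0],
    [-17.6,-60.1,31.4,0],
    [-23.3,-73.2,41.6,0],
    [-29.6,-85.4,52.6,0],
    [-36.2,-96.6,64.4,0],
    [-43.3,-106.7,77,0],
    [-50.8,-115.7,90.1,0],
    [-54.7,-119.8,97,0],
    [-54.7,-119.8,97,0],
  ],
)

```text
clock: 26.82
position: [0.5322, 0.02, 0.3731]
ee_rot: [0.099, 3.138, -0.002]
force: [7.4, 0.1, 0.6]
width: 0.118
```

```bash
python3 - <<'E'
from h import *
bar()
cv2.imwrite("pics/w17.png",arm.get_image("wrist")[:,:,::-1])
E
```

```text
26.825 [7.3604 0.1291 0.6094] 10.849342681316768 [0.5322 0.02   0.3731]
bar in deck [ 0.0012 -0.1206  0.1183] r 0.22788097461140755 ang 0.20633299094966184
```

View pics/w17.png

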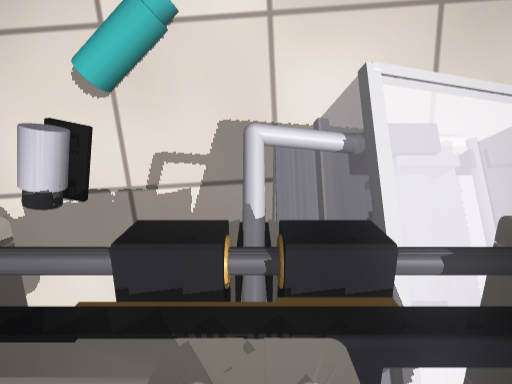

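Call:
move_arm(
  steps=[
    [-4,-4,7,0],
    [-8,-7,14,0],
    [-12,-10.4,21,0],
    [-16,-13,28,0],
    [-18,-14.5,32,0],
    [-18,-14.5,32,0],
  ],
)

```text
clock: 27.62
position: [0.5493, 0.0045, 0.3415]
ee_rot: [0.099, 3.137, -0.002]
force: [7.2, -1.5, 1.5]
width: 0.119
```

```bash
python3 - <<'E'
from h import *
bar()
E
```

```text
27.625 [ 7.1812 -1.4951  1.4701] 10.925979710981732 [0.5493 0.0045 0.3415]
bar in deck [ 0.001  -0.135   0.0819] r 0.22858053833719086 ang 0.034611102602409904
```

Call:
move_arm(
  steps=[
    [-2,-1,3.5,0],
    [-4,-1.8,7,0],
    [-5,-2.2,9,0],
    [-5,-2.2,9,0],
  ],
)

```text
clock: 28.12
position: [0.5541, 0.0015, 0.3327]
ee_rot: [0.099, 3.137, -0.003]
force: [7.0, -2.8, 2.5]
width: 0.117
```

```bash
python3 - <<'E'
from h import *
bar()
E
```

```text
28.125 [ 6.9856 -2.8337  2.5375] 10.70148621100369 [0.5541 0.0015 0.3327]
bar in deck [ 0.001  -0.1377  0.0719] r 0.22864489323963924 ang -0.010896621747986529
```

```bash
python3 - <<'E'
from h import *
cv2.imwrite("pics/w18.png",arm.get_image("wrist")[:,:,::-1])
cv2.imwrite("pics/side18.png",cv2.resize(arm.get_image("side")[110:230,190:310,::-1],None,fx=6,fy=5))
for p in [(-.06,-.14,.075),(-.1,-.08,.0975),(.1,-.08,.0975)]: print(proj("wrist",ap(D,p)))
E
```

```text
[[252.9845 136.8432]]
[[362.2836  51.9974]]
[[412.3724 502.2553]]
```

View pics/w18.png

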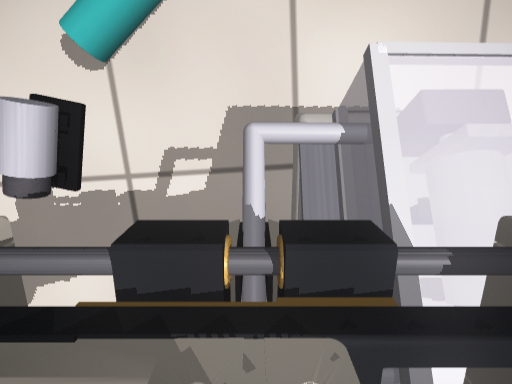

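View pics/side18.png

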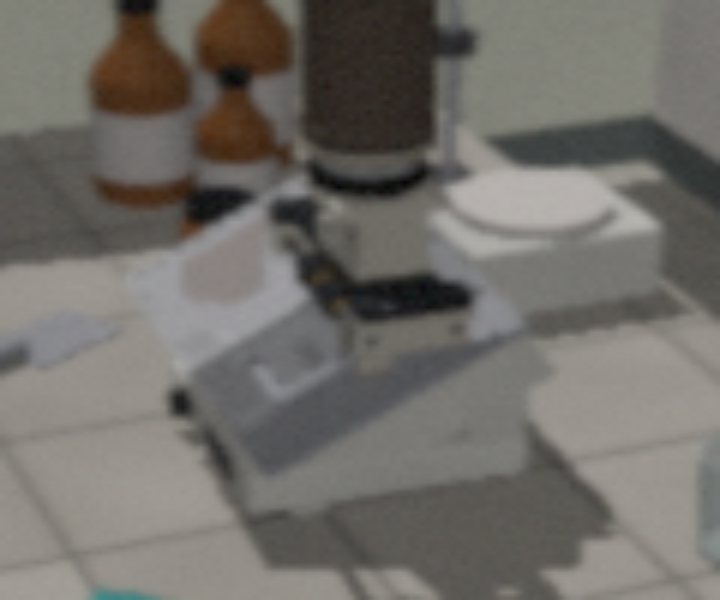

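Call:
move_arm(
  steps=[
    [-1,-0.4,2,0],
    [-2,-0.8,4,0],
    [-2.5,-1,5,0],
    [-2.5,-1,5,0],
  ],
)

```text
clock: 28.72
position: [0.5564, 0.0002, 0.3287]
ee_rot: [0.099, 3.137, -0.002]
force: [2.5, -3.2, 13.8]
width: 0.124
```

```bash
python3 - <<'E'
from h import *
bar()
cv2.imwrite("pics/w19.png",arm.get_image("wrist")[:,:,::-1])
for p in [(-.06,-.14,.075),(-.1,-.08,.0975),(.1,-.08,.0975)]: print(proj("wrist",ap(D,p)))
E
```

```text
28.725 [ 2.4708 -3.2477 13.8259] 11.422085877516913 [0.5564 0.0002 0.3287]
bar in deck [ 0.001  -0.1389  0.0672] r 0.2288102381702584 ang -0.03194477048192168
[[254.8993 133.2526]]
[[367.368   45.7737]]
[[422.1295 511.6233]]
```

View pics/w19.png

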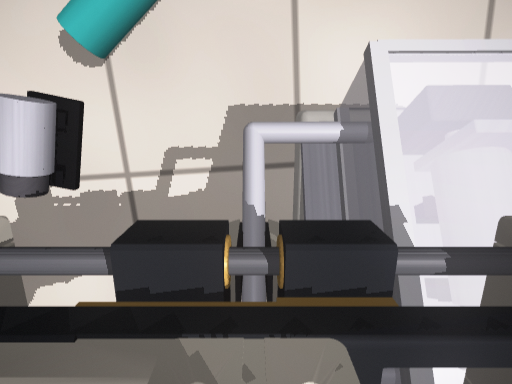

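Call:
move_arm(
  steps=[
    [-0.5,0,1,0],
    [-1,0,2,0],
    [-1,0,2,0],
  ],
)

```text
clock: 29.15
position: [0.5567, 0.0, 0.3282]
ee_rot: [0.1, 3.138, -0.001]
force: [-7.7, -2.6, 35.8]
width: 0.12
```

```bash
python3 - <<'E'
from h import *
bar()
E
```

```text
29.15 [-7.6603 -2.5563 35.8302] 10.997133349765994 [0.5567 0.     0.3282]
bar in deck [ 0.001  -0.139   0.0666] r 0.22882058391629487 ang -0.03444412267949595
```

Call:
move_arm(
  steps=[
    [0.5,0,-1.5,0],
    [0.5,0,-1.5,0],
  ],
)

```text
clock: 29.4
position: [0.5565, 0.0002, 0.3285]
ee_rot: [0.099, 3.137, -0.002]
force: [0.4, -3.5, 19.7]
width: 0.123
```

Call:
move_arm(
  steps=[
    [0,0,0,0],
    [0,0,0,0],
    [0,0,0,0],
    [0,0,-15,0],
    [0,0,-40,0],
    [0,0,-80,0],
    [0,0,-120,0],
    [0,-20,-150,0],
    [0,-40,-160,0],
    [0,-40,-160,0],
    [0,-40,-160,0],
  ],
  grip=50,
)

```text
clock: 30.78
position: [0.5535, -0.0371, 0.4856]
ee_rot: [-0.097, -3.138, -0.001]
force: [0.9, 0.2, 0.3]
width: 0.547
```

```bash
python3 - <<'E'
from h import *
o=arm.observe();print(o["clock"],o["position"],o["force"],o["dq"])
P=[(-.06,-.14,.075),(.06,-.14,.075),(-.1,-.08,.0975),(.1,-.08,.0975),(-.1,.085,.0975)]
for n in("wrist","top","side"):
    print(n,proj(n,ap(D,P)).round(1).tolist())
cv2.imwrite("pics/w20.png",arm.get_image("wrist")[:,:,::-1])
cv2.imwrite("pics/side20.png",cv2.resize(arm.get_image("side")[110:230,190:310,::-1],None,fx=6,fy=5))
E
```

```text
30.775 [ 0.5535 -0.0371  0.4856] [0.9158 0.2247 0.3341] [-0.0087  0.0064 -0.0077  0.0024  0.0006  0.0026 -0.0025]
wrist [[288.8, 126.0], [292.5, 237.7], [347.7, 80.9], [366.8, 281.2], [506.2, 81.1]]
top [[254.2, 210.5], [255.5, 179.8], [237.8, 221.8], [239.1, 170.1], [193.9, 219.9]]
side [[237.4, 190.8], [263.1, 173.0], [221.6, 185.3], [263.5, 156.2], [210.9, 166.3]]
```

View pics/w20.png

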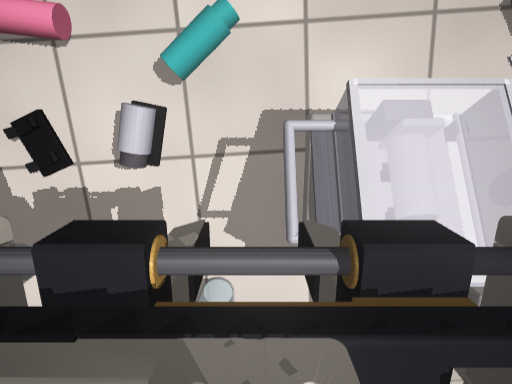

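View pics/side20.png

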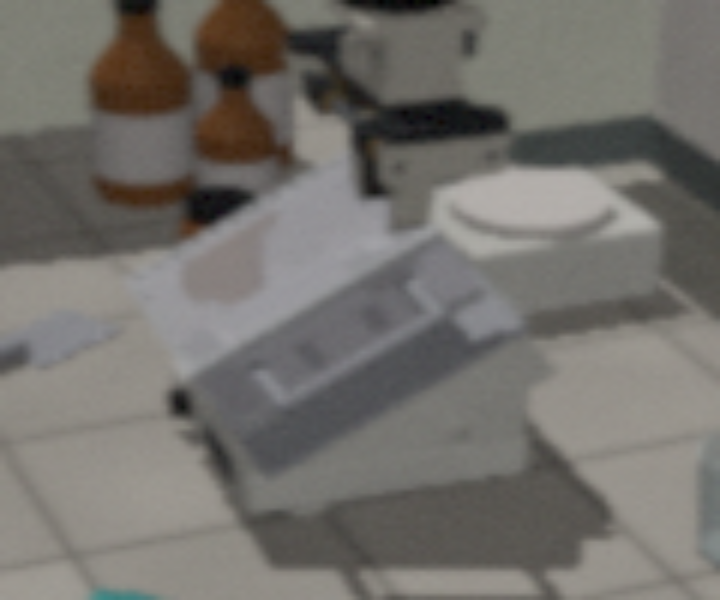

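```bash
python3 - <<'E'
from h import *
a=cv2.imread("pics/side0.png")[110:230,190:310];b=arm.get_image("side")[110:230,190:310,::-1]
v=np.hstack([a,b,cv2.absdiff(a,np.ascontiguousarray(b))*2])
cv2.imwrite("pics/cmp.png",cv2.resize(v,None,fx=2.2,fy=4))
ga=cv2.cvtColor(a[40:90,30:90],cv2.COLOR_BGR2GRAY).astype(np.float32);gb=cv2.cvtColor(np.ascontiguousarray(b[40:90,30:90]),cv2.COLOR_BGR2GRAY).astype(np.float32)
print(cv2.phaseCorrelate(ga,gb))
E
```

```text
((0.35922191259231084, 0.18231792159491178), 0.7461267242431641)
```

View pics/cmp.png

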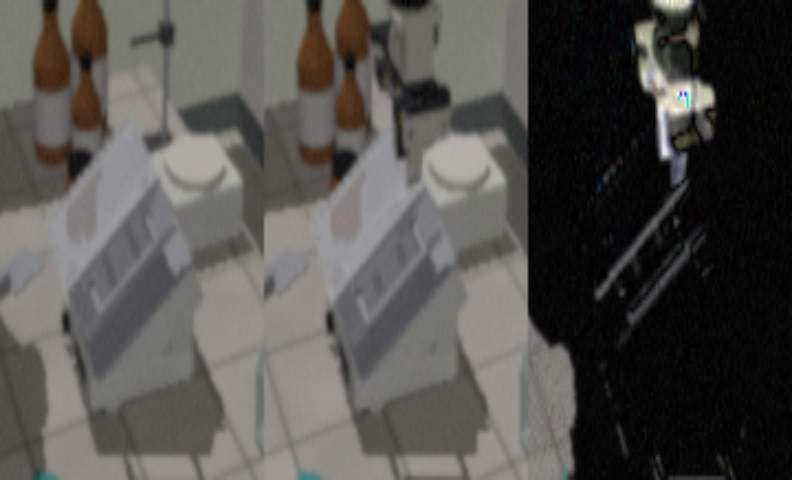

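```bash
python3 - <<'E'
from cell import arm
print(arm.sign_off())
E
```

```text
the job is handed in; nothing more can be done
None
```

I handed in the job at about 31 s of the 72 s allowed; no verdict was reported. The long jar is clamped in the cradle, cap uphill, and the guard is shut.

**What I did:**
- **Guard open:** I swung the guard back by its bar to about 1.7 rad, at its stop.
- **Jar tilt:** I gripped the long jar and lowered it onto the fixed stop, which turned it in the grip to about 30°.
- **Clamping:** I pushed the jar against the pusher to its hard stop (about 12.7 N), lowered it into the V supports and let go.
- **Guard shut:** I regripped the bar and lowered the guard at roughly 0.6 rad/s.

**Last checks:**
- **Jar:** The wrist picture after letting go showed the jar's plain end within about 1 pixel of its predicted clamped position, with the cap on the stop. I had no direct pusher reading.
- **Guard:** It met a hard stop (35 N pressing down), and the bar stayed within about 1 pixel of its predicted shut position after release.
- **Disagreement:** The side picture showed the guard's free edge under a pixel lower than at the start. I take this to mean it had stood slightly open then.
- **Other items:** I steered clear of the short jar and the glassware, and the short jar was still on its rest in the last wrist picture. I did not measure the bystanders again at the end.

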